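Feel for the tight spot on a bench slide and mark it

TASK

Something is stuck inside the bench slide. Run the blue carriage gently to the left along its rail, letting it push the orange rider ahead of it, until you feel it come up firmly against the tight spot, but do not force it; then back the carriage off about 20 mm, leaving the rider where the carriage has pushed it (never shift the rider by hand). Finally press the red plunger on the rider fully down to clamp it there, let go, and leave the things round the slide alone.

Things in the scene. Friction and masses are not known exactly. Their poses are not given: they have to be found in the camera images.
- rail: aluminium bench slide rail with black end caps, 370 mm long, 50 wide, 34 high, fixed to the table on two feet, at another place and yaw each time. Origin on the table under its centre; +y runs along the rail to the left (the direction to search), z up. The tight spot is out of sight inside it, at another place each time
- carriage: blue carriage, 80 mm along the rail, 66 wide, top 50 mm above the table, that slides only along the rail, with an upright black grip post (18 mm in diameter, 42 tall) in the middle. Origin on the table plane under its centre, axes as the rail's. It drags with about 2 N and stays where it is left. It starts near the right end, its origin 85 to 125 mm right of the rail's centre
- carriage_grip (a point): point on the axis of the carriage's grip post, 26 mm above the carriage's top and 16 mm below the post's top: the height to grip it from above
- carriage_front (a point): middle of the carriage's left end face, 40 mm left of the carriage's origin; axes as the rail's. The tight spot is met after 45 to 175 mm of travel: the resistance then climbs by about 1.5 N per mm, to a hard stop 12 mm on. 6 to 10 N above the 7 N that carriage and rider drag together is a firm feel; more than 18 N above it is forcing
- rider_back (a point): middle of the rider's right end face, which the carriage's left end face meets and pushes; axes as the rail's. The rider is an orange block across the rail, 28 mm along it, 60 wide, top 42 mm above the table; it adds about 5 N of drag and stays where it is pushed to. It starts left of the carriage, before the tight spot
- plunger (a joint): red round plunger, 20 mm in diameter, on the middle of the rider; 0 is up (its top 51 mm above the table), 0.006 m is fully down. It moves stiffly, with about 3 N, and stays down
- plunger_top (a point): centre of the plunger's top face, 14 mm to the left of the rider's right end face
- oil: white oil bottle, 45 mm in diameter, 140 tall, standing behind the left end of the slide; origin under its centre; leave alone
- sleeve_a: grey steel sleeve, 22 mm in diameter, 46 tall, standing beyond the right end of the slide; origin under its centre; leave alone
- cup: small blue parts cup, 66 mm in diameter, 42 tall, standing to the left; origin under its centre; leave alone
- tape: yellow tape measure, 71 x 96 mm, 37 high, lying beyond the right end of the slide; origin under its centre; leave alone
- rider: the orange rider itself; origin on the table plane under the middle of its right end face, axes as the rail's. Its plunger is on top

How it is judged:
By the outcome, as a careful person would: the job done as asked, in the order asked, and still so for the second after the job is handed in, with the robot touching nothing.
It also fails if it takes over 51 s, if anything falls off the work surface, if the arm or the gripper's body presses on something with over 40 N, if the wrist force passes 120 N, or if a joint passes its speed limit or range.

ROBOT

A 7-joint arm with a two-finger parallel gripper is mounted at the origin on a cart in front of the work surface, level with it; the furniture and walls round the work are solid. World frame = base frame: x ahead of the robot, y to its left, z up, the work surface at z = 0. Lengths are in m, angles in rad, forces in N, time in s.
With the tool pointing down it reaches from about 0.4 to 0.85 m from the base axis. Payload 10.4 kg.
Tool frame: the origin (TCP) lies on the centre line of the jaws, within the pads' length; the fingertips stand 17 mm ahead of it and the grasp point (between the pads) lies 2 mm behind it; z points along the fingers, y is the line along which they close (so a half turn about z gives the same grasp; the last joint's range is limited). The gripper opens to 85 mm and grips with 20 to 120 N. Pads are 22 mm wide; open, the fingers measure 114 mm over their backs; the gripper's body (76 mm by 85 mm) begins 54 mm behind the grasp point. The pads swing forward as they close: fully open they stand 13 mm farther back than shut.
Start: joints at [-1.153, 0.332, -0.065, 1.46, 0.022, 1.35, -0.088], TCP at [0.267, 0.565, 0.227] pointing down, gripper open.
Joint ranges: [-2.6, 2.6], [-0.5, 2.12], [-1.47, 1.34], [0.16, 2.42], [-1.27, 4.41], [0.06, 2.06], [-2.6, 2.6]. Speed limits (rad/s): [2.22, 2.22, 2.79, 2.79, 3.14, 3.14, 3.14].

INTERFACE

Orientations are given as a unit quaternion [x, y, z, w].
In Python, from workcell import sensors, imaging, order, spotter gives the robot as it stands. The module is installed in compiled form; this text tells all that it offers.
- The arm moves only by the shell command python3 -m inch 'ROWS' [FORCE]. ROWS is JSON, a list that holds one entry, the list of rows, each a list of 7 numbers: the shift along the tool's x, y, z in m, then the turn, a rotation vector about the tool's x, y, z in rad, then the closure, from -1 (fully open) to 1 (shut). In form: [[[x, y, z, ax, ay, az, hand], ...]]. A call has 1 to 10 rows; each row is the pose to reach, as a shift and turn from the pose commanded when the call began, along the tool's axes at that moment; what a row does not reach only later rows make up. A row lasts 1/10 s, in which the tool goes at most 50 mm and 8.59 degrees, less where a joint would pass 70% of its speed; a pose out of reach is approached as far as the arm can. A call with a gripper value outside its range is refused whole. The fingers move at their own pace and stop on an object; FORCE is the grip in N (left out, the last holds). Time passes only in rows, so rows that repeat a pose let the fingers close. It gives the time, the measured TCP pose, the force, the opening and the grip force at its end, in the units of the state.
- sensors.get_obs(): the state, without advancing time (a new reading comes with each control period).
- imaging.camera(name): name is "scene" or "top" or "wrist"; returns the picture (480x640x3 uint8, blue, green, red); there is no depth.
- imaging.calibration(name): a dict with "mtx" (3x3 intrinsics, pixels), "R" (3x3) and "t" (3): a world point X has camera coordinates R X + t; the wrist camera has in their place "tool_from_camera" (4x4, takes a point from camera to tool coordinates, whose origin is the TCP and whose axes are the flange's). Camera axes: x right, y down, z forward; pixel columns grow to the right and rows downward; lengths in m; the calibration is good to about 2 mm. A picture is of the moment at which its call begins: read the wrist's pose just before it. calibration takes no time and is no camera call.
- order.hand_in(): hands the job in; it is judged then, once.
Trained networks look in the newest picture that a camera, given by its name, has taken for a name from the list of things; names that differ only in an ending like _2 or _b are one class to them, and where a whole thing is asked for, a point or a joint stands for the part that bears it (a point fixed in the world has none). Each returns a list of dicts, best first, with "conf" (0 to 1); they miss things now and then, are a little off and sometimes report something else, mostly with a low value. They report only what shows in the picture. A call takes as long as a camera call.
- spotter.look_for(label, camera): "pixel" ([column, row] in pixels, amid what is visible of it).
The state is a dict: "clock": time; "joint_pos": joint angles; "joint_velocities": joint speeds; "tau": joint torques, N m; "position": TCP position; "ee_rot": TCP orientation; "ft_force": force on the tool from outside, world axes, zero at the start; "torque": the same for the moment, N m; "grip_width": opening from 0.0 (shut) to 1.0 (fully open); "grasp_force": force on a finger pad.
Only numpy, scipy, OpenCV 4.12 (cv2) and the standard library are available. Lean on these libraries where they do the work, as an engineer would, in place of code of your own. Each camera call takes 0.05 s, during which the arm holds its last target. There are 200 camera calls.

## Working session

There is one attempt and no reset: what is moved stays moved. The work goes in short steps, Python scripts to look and compute and a shell command to move; the robot and the scene stay as the last step left them, time stands still between calls to the robot, and variables do not carry over. Pictures are saved under pics/ and viewed, at most 10 in all, crops included, and the job is handed in when it is done.

```bash
mkdir -p pics; cat > h.py <<'E'
import numpy as np, cv2
from workcell import sensors, imaging, order, spotter
from scipy.spatial.transform import Rotation as Ro
def ray(cam,px,st=None):
    c=imaging.calibration(cam); K=np.array(c["mtx"],float)
    d=np.linalg.inv(K)@np.array([px[0],px[1],1.])
    if cam=="wrist":
        T=np.array(c["tool_from_camera"]); R=Ro.from_quat(st["ee_rot"]).as_matrix()
        o=R@T[:3,3]+np.array(st["position"]); return o,R@T[:3,:3]@d
    R=np.array(c["R"]);t=np.array(c["t"]).ravel(); return -R.T@t,R.T@d
def at_z(cam,px,z,st=None):
    o,d=ray(cam,px,st); return o+d*(z-o[2])/d[2]
E
python3 - <<'E'
from h import *
s=sensors.get_obs(); print({k:np.round(v,3).tolist() for k,v in s.items()})
for c in ["top","scene"]:
    im=imaging.camera(c); cv2.imwrite(f"pics/{c}0.png",im)
    for l,z in [("carriage",.05),("carriage_grip",.076),("rider",.042),("plunger_top",.051),("rail",.034),("oil",.07),("sleeve_a",.03),("cup",.03),("tape",.03)]:
        r=spotter.look_for(l,c)
        for q in r[:2]: print(c,l,round(q["conf"],2),np.round(q["pixel"]),np.round(at_z(c,q["pixel"],z),3))
E
```

```text
{'clock': 0.0, 'joint_pos': [-1.153, 0.333, -0.065, 1.461, 0.022, 1.35, -0.088], 'joint_velocities': [-0.002, 0.001, 0.0, 0.001, -0.0, -0.0, 0.001], 'tau': [-0.0, -62.545, 0.049, -39.161, 0.016, 0.01, 0.0], 'position': [0.266, 0.565, 0.226], 'ee_rot': [0.219, 0.976, -0.001, -0.0], 'ft_force': [-0.394, -0.706, 0.304], 'torque': [0.051, -0.024, -0.04], 'grasp_force': 0.0, 'grip_width': 1.0}
top carriage 0.75 [396. 266.] [ 0.459 -0.234  0.05 ]
top carriage_grip 0.87 [401. 266.] [ 0.459 -0.239  0.076]
top carriage_grip 0.33 [141. 266.] [0.466 0.309 0.076]
top rider 0.73 [356. 260.] [ 0.474 -0.147  0.042]
top rail 0.74 [351. 264.] [ 0.466 -0.137  0.034]
top rail 0.26 [355. 261.] [ 0.474 -0.146  0.034]
top oil 0.8 [253. 203.] [0.6   0.074 0.07 ]
top sleeve_a 0.57 [472. 294.] [ 0.397 -0.401  0.03 ]
top cup 0.58 [140. 265.] [0.472 0.322 0.03 ]
top tape 0.68 [477. 229.] [ 0.54  -0.419  0.03 ]
top tape 0.63 [352. 263.] [ 0.47  -0.139  0.03 ]
scene carriage 0.57 [372. 307.] [ 0.449 -0.249  0.05 ]
scene carriage_grip 0.72 [372. 304.] [ 0.436 -0.259  0.076]
scene rider 0.73 [344. 281.] [ 0.461 -0.149  0.042]
scene plunger_top 0.51 [346. 276.] [ 0.469 -0.148  0.051]
scene rail 0.21 [324. 205.] [0.618 0.1   0.034]
scene oil 0.93 [322. 209.] [0.573 0.056 0.07 ]
scene sleeve_a 0.65 [408. 379.] [ 0.388 -0.412  0.03 ]
scene cup 0.84 [235. 192.] [0.468 0.316 0.03 ]
scene cup 0.4 [465. 344.] [ 0.537 -0.432  0.03 ]
scene tape 0.78 [462. 347.] [ 0.525 -0.433  0.03 ]
scene tape 0.74 [373. 307.] [ 0.463 -0.241  0.03 ]
```

```bash
python3 - <<'E'
import cv2
im=cv2.imread("pics/top0.png"); cv2.imwrite("pics/top0c.png",cv2.resize(im[180:330,230:500],None,fx=2.9,fy=2.9,interpolation=cv2.INTER_CUBIC))
E
```

```text
(no output)
```

View pics/top0c.png

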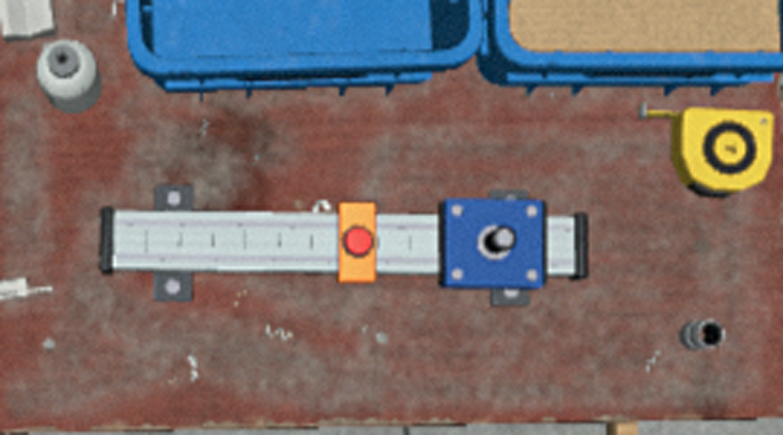

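The crop shows the rail running from about crop (101,240) to (588,245). The orange rider's red plunger is at (359,241), and the blue carriage's post top is at (506,236). Bottle, tape and sleeve are all clear of the slide.

```bash
python3 - <<'E'
from h import *
f=lambda u,v,z: at_z("top",(230+(u+.5)/2.9-.5,180+(v+.5)/2.9-.5),z)
L=f(101,240,.034);R=f(588,245,.034);print("ends",L,R,np.linalg.norm(L-R)); d=(L-R)/np.linalg.norm(L-R); print("yaw",np.arctan2(-d[0],d[1]))
for p in [((113,210),(573,214)),((113,270),(573,273))]:
    a=f(*p[0],.034);b=f(*p[1],.034);e=a-b;print("edge yaw",np.arctan2(-e[0],e[1]),a,b)
P=f(506,236,.092);print("post",P,"base",f(493,244,.05),"plunger",f(359,241,.051))
print("along from centre",(P-(L+R)/2)[:2]@d[:2])
s=sensors.get_obs();Rt=Ro.from_quat(s["ee_rot"]).as_matrix();print(Rt)
print("tool x heading",np.degrees(np.arctan2(Rt[1,0],Rt[0,0])))
E
```

```text
ends [0.4741539 0.0519849 0.034    ] [ 0.46421928 -0.31649364  0.034     ] 0.36861243163513635
yaw -0.026954656604636577
edge yaw -0.02503931871722446 [0.49672721 0.04271855 0.034     ] [ 0.48799173 -0.30607918  0.034     ]
edge yaw -0.023534103723131805 [0.45137458 0.0431846  0.034     ] [ 0.44319814 -0.30418071  0.034     ]
post [ 0.46735392 -0.24356143  0.092     ] base [ 0.46495172 -0.24143776  0.05      ] plunger [ 0.46879066 -0.14107936  0.051     ]
along from centre -0.11131601582855498
[[-9.04423545e-01  4.26635734e-01  2.88756324e-05]
 [ 4.26635735e-01  9.04423539e-01  1.06558493e-04]
 [ 1.93458591e-05  1.08693387e-04 -9.99999994e-01]]
tool x heading 154.74575590394622
```

```bash
python3 -m inch '[[[-0.331,-0.247,0,0,0,-0.416,-1],[-0.331,-0.247,0,0,0,-0.416,-1],[-0.331,-0.247,0,0,0,-0.416,-1],[-0.331,-0.247,0,0,0,-0.416,-1],[-0.331,-0.247,0,0,0,-0.416,-1],[-0.331,-0.247,0,0,0,-0.416,-1],[-0.331,-0.247,0,0,0,-0.416,-1],[-0.331,-0.247,0,0,0,-0.416,-1],[-0.331,-0.247,0,0,0,-0.416,-1],[-0.331,-0.247,0,0,0,-0.416,-1]]]' 30
```

```text
clock: 2.0
position: [0.4617, 0.1983, 0.227]
ee_rot: [0.015, 1.0, -0.0, 0.0]
ft_force: [-0.2, 1.4, -0.2]
grip_width: 1.002
grasp_force: 0.0
```

```bash
python3 -m inch '[[[-0.016,-0.442,0.04,0,0,0,-1],[-0.016,-0.442,0.04,0,0,0,-1],[-0.016,-0.442,0.04,0,0,0,-1],[-0.016,-0.442,0.04,0,0,0,-1],[-0.016,-0.442,0.04,0,0,0,-1],[-0.016,-0.442,0.04,0,0,0,-1],[-0.016,-0.442,0.04,0,0,0,-1],[-0.016,-0.442,0.04,0,0,0,-1],[-0.016,-0.442,0.04,0,0,0,-1],[-0.016,-0.442,0.04,0,0,0,-1]]]'
python3 - <<'E'
from h import *
s=sensors.get_obs(); im=imaging.camera("wrist"); cv2.imwrite("pics/w1.png",im)
print(s["clock"],s["position"],s["ee_rot"],np.round(s["joint_pos"],2),s["ft_force"])
for l,z in [("carriage",.05),("carriage_grip",.076),("carriage_front",.05),("rider",.042),("rider_back",.042),("plunger_top",.051)]:
    for q in spotter.look_for(l,"wrist")[:1]: print(l,round(q["conf"],2),np.round(q["pixel"]),np.round(at_z("wrist",q["pixel"],z,s),4))
E
```

```text
clock: 3.0
position: [0.4649, -0.2458, 0.1865]
ee_rot: [0.015, 1.0, -0.001, -0.0]
ft_force: [-0.9, 0.2, 0.4]
grip_width: 0.999
grasp_force: 0.0
3.0 [ 0.46492353 -0.24583485  0.18645212] [ 1.50506587e-02  9.99886077e-01 -1.09628553e-03 -3.28935789e-04] [-0.17  0.15  0.63  1.81 -0.09  1.22  2.02] [-0.9254165   0.24712329  0.41359995]
carriage 0.64 [326. 214.] [ 0.4607 -0.2441  0.05  ]
carriage_grip 0.83 [330. 215.] [ 0.4539 -0.2415  0.076 ]
carriage_front 0.92 [329. 214.] [ 0.4607 -0.2419  0.05  ]
rider 0.71 [444. 214.] [ 0.4658 -0.144   0.042 ]
rider_back 0.64 [444. 214.] [ 0.4654 -0.1445  0.042 ]
plunger_top 0.64 [450. 224.] [ 0.4724 -0.1411  0.051 ]
```

View pics/w1.png

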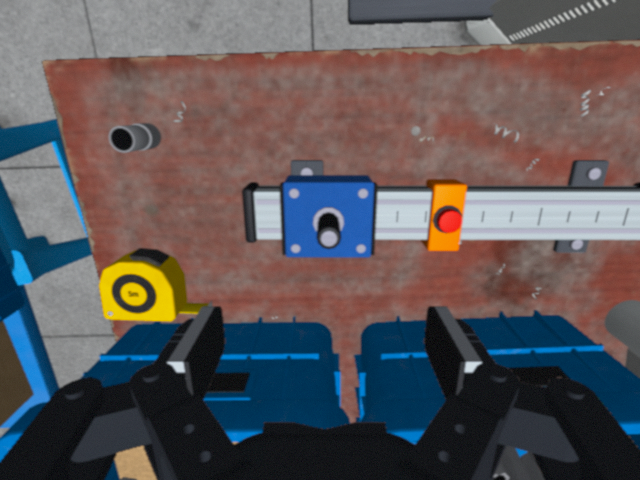

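The wrist view shows the post's top at (329,237), carriage top corners at (283,182) to (375,257), plunger at (450,219), and the rail lying parallel to the image rows.

```bash
python3 - <<'E'
from h import *
s=sensors.get_obs(); f=lambda u,v,z: np.round(at_z("wrist",(u,v),z,s),4)
print("post",f(329,237,.092),"plunger",f(450,219,.051),"carr",f(283,220,.05),f(375,220,.05))
im=cv2.imread("pics/w1.png").astype(int)
for v0,v1 in[(178,197),(232,250)]:
    o=[]
    for u in list(range(388,422,4))+list(range(475,560,5)):
        g=np.abs(np.diff(im[v0:v1,u].sum(1)-2*im[v0:v1,u,2]));o.append((u,v0+np.argmax(g)+.5))
    o=np.array(o);k=np.median(o[:,1]);o=o[abs(o[:,1]-k)<3];p=np.polyfit(o[:,0],o[:,1],1);a,b=f(388,np.polyval(p,388),.034),f(560,np.polyval(p,560),.034);print(len(o),p,a,b,(b-a)[0]/(b-a)[1])
Rt=Ro.from_quat(s["ee_rot"]).as_matrix();print(np.round(Rt,4))
E
```

```text
post [ 0.4676 -0.2365  0.092 ] plunger [ 0.4685 -0.1354  0.051 ] carr [ 0.4665 -0.2742  0.05  ] [ 0.4682 -0.1975  0.05  ]
26 [-4.17692254e-18  1.91500000e+02] [ 0.4478 -0.1847  0.034 ] [ 0.4511 -0.037   0.034 ] 0.02234258632362915
26 [1.09330401e-16 2.39500000e+02] [ 0.4916 -0.1831  0.034 ] [ 0.4951 -0.0285  0.034 ] 0.02263906856403624
[[-9.998e-01  2.210e-02  4.000e-04]
 [ 2.210e-02  9.998e-01  6.000e-04]
 [-4.000e-04  6.000e-04 -1.000e+00]]
```

```bash
python3 -m inch '[[[-0.0025,0.007,0.05,0,0,0,-1],[-0.0025,0.007,0.09,0,0,0,-1],[-0.0025,0.007,0.112,0,0,0,-1],[-0.0025,0.007,0.112,0,0,0,-1],[-0.0025,0.007,0.112,0,0,0,0.6],[-0.0025,0.007,0.112,0,0,0,1],[-0.0025,0.007,0.112,0,0,0,1],[-0.0025,0.007,0.112,0,0,0,1],[-0.0025,0.007,0.112,0,0,0,1],[-0.0025,0.007,0.112,0,0,0,1]]]' 40
python3 -m inch '[[[0,0,0,0,0,0,1],[0,0,0,0,0,0,1],[0,0,0,0,0,0,1]]]'
```

```text
clock: 4.35
position: [0.469, -0.2351, 0.0758]
ee_rot: [0.013, 1.0, -0.0, 0.001]
ft_force: [-0.7, -0.6, 7.6]
grip_width: 0.189
grasp_force: 38.9
clock: 4.65
position: [0.469, -0.2351, 0.0758]
ee_rot: [0.013, 1.0, -0.0, 0.001]
ft_force: [-1.6, -0.5, 6.7]
grip_width: 0.182
grasp_force: 38.9
```

```bash
python3 -m inch '[[[0,0.004,-0.001,0,0,0,1],[0,0.008,-0.001,0,0,0,1],[0,0.012,-0.001,0,0,0,1],[0,0.016,-0.001,0,0,0,1],[0,0.02,-0.001,0,0,0,1],[0,0.024,-0.001,0,0,0,1],[0,0.028,-0.001,0,0,0,1],[0,0.032,-0.001,0,0,0,1],[0,0.034,-0.001,0,0,0,1]]]'
cat > chk.py <<'E'
# prints the along-rail resistance; exit code 1 if above the limit given
import sys; from h import *
s=sensors.get_obs(); d=np.array([.0235,.9997,0]); F=-np.array(s["ft_force"])@d
print("t %.2f along %.4f F %.1f lat %.1f z %.1f"%(s["clock"],(np.array(s["position"])-[.469,-.2351,0])@d,F,s["ft_force"][0],s["ft_force"][2]))
sys.exit(F>float(sys.argv[1]))
E
python3 chk.py 9
```

```text
clock: 5.55
position: [0.4699, -0.2001, 0.076]
ee_rot: [0.012, 1.0, -0.0, 0.001]
ft_force: [5.2, -2.3, -3.6]
grip_width: 0.18
grasp_force: 39.7
t 5.55 along 0.0350 F 2.2 lat 5.2 z -3.6False
```

```bash
sed -i 's/sys.exit(F>float(sys.argv\[1\]))/sys.exit(int(F>float(sys.argv[1])))/' chk.py
i="python3 -m inch"
$i '[[[-0.0005,0.002,0.0002,0,0,0,1],[-0.0005,0.004,0.0003,0,0,0,1],[-0.0005,0.004,0.0003,0,0,0,1]]]' >/dev/null; python3 chk.py 9.5 &&
$i '[[[0,0.002,0,0,0,0,1],[-0.0001,0.004,0,0,0,0,1],[-0.0001,0.004,0,0,0,0,1]]]' >/dev/null; python3 chk.py 9.5 &&
$i '[[[0,0.002,0,0,0,0,1],[-0.0001,0.004,0,0,0,0,1],[-0.0001,0.004,0,0,0,0,1]]]' >/dev/null; python3 chk.py 9.5 &&
$i '[[[0,0.002,0,0,0,0,1],[-0.0001,0.004,0,0,0,0,1],[-0.0001,0.004,0,0,0,0,1]]]' >/dev/null; python3 chk.py 9.5
```

```text
t 5.85 along 0.0387 F -0.1 lat 1.4 z 4.2
t 6.15 along 0.0414 F 5.5 lat 1.5 z 3.5
t 6.45 along 0.0452 F 5.6 lat 2.5 z 4.4
t 6.75 along 0.0492 F 6.2 lat 1.4 z 5.0
```

```bash
i="python3 -m inch"
$i '[[[0,0.002,0,0,0,0,1],[-0.0001,0.004,-0.0001,0,0,0,1]]]' >/dev/null; python3 chk.py 9.5 &&
$i '[[[0,0.002,0,0,0,0,1],[-0.0001,0.004,0,0,0,0,1]]]' >/dev/null; python3 chk.py 9.5 &&
$i '[[[0,0.002,0,0,0,0,1],[-0.0001,0.004,0,0,0,0,1]]]' >/dev/null; python3 chk.py 9.5 &&
$i '[[[0,0.002,0,0,0,0,1],[-0.0001,0.004,0,0,0,0,1]]]' >/dev/null; python3 chk.py 9.5 &&
$i '[[[0,0.002,0,0,0,0,1],[-0.0001,0.004,0,0,0,0,1]]]' >/dev/null; python3 chk.py 9.5 &&
$i '[[[0,0.002,0,0,0,0,1],[-0.0001,0.004,0,0,0,0,1]]]' >/dev/null; python3 chk.py 9.5
```

```text
t 6.95 along 0.0529 F 7.0 lat 1.6 z 3.4
t 7.15 along 0.0569 F 7.3 lat -0.0 z 5.0
t 7.35 along 0.0609 F 7.2 lat 0.8 z 4.3
t 7.55 along 0.0649 F 7.0 lat 0.6 z 5.1
t 7.75 along 0.0689 F 7.0 lat -0.8 z 4.7
t 7.95 along 0.0729 F 6.6 lat -0.8 z 5.6
```

```bash
i="python3 -m inch"
$i '[[[0,0.002,0,0,0,0,1],[0,0.004,-0.0001,0,0,0,1]]]' >/dev/null; python3 chk.py 9.5 &&
$i '[[[0,0.002,0,0,0,0,1],[-0.0001,0.004,0,0,0,0,1]]]' >/dev/null; python3 chk.py 9.5 &&
$i '[[[0,0.002,0,0,0,0,1],[0,0.004,0,0,0,0,1]]]' >/dev/null; python3 chk.py 9.5 &&
$i '[[[0,0.002,0,0,0,0,1],[-0.0001,0.004,0,0,0,0,1]]]' >/dev/null; python3 chk.py 9.5 &&
$i '[[[0,0.002,0,0,0,0,1],[0,0.004,0,0,0,0,1]]]' >/dev/null; python3 chk.py 9.5 &&
$i '[[[0,0.002,0,0,0,0,1],[-0.0001,0.004,0,0,0,0,1]]]' >/dev/null; python3 chk.py 9.5 &&
$i '[[[0,0.002,0,0,0,0,1],[0,0.004,0,0,0,0,1]]]' >/dev/null; python3 chk.py 9.5 &&
$i '[[[0,0.002,0,0,0,0,1],[-0.0001,0.004,0,0,0,0,1]]]' >/dev/null; python3 chk.py 9.5 &&
$i '[[[0,0.002,0,0,0,0,1],[0,0.004,0,0,0,0,1]]]' >/dev/null; python3 chk.py 9.5 &&
$i '[[[0,0.002,0,0,0,0,1],[-0.0001,0.004,0,0,0,0,1]]]' >/dev/null; python3 chk.py 9.5
```

```text
t 8.15 along 0.0769 F 8.6 lat 0.6 z 4.5
t 8.35 along 0.0809 F 7.4 lat 0.1 z 3.9
t 8.55 along 0.0849 F 7.6 lat -1.0 z 3.8
t 8.75 along 0.0889 F 7.1 lat -0.4 z 4.8
t 8.95 along 0.0929 F 8.0 lat -1.2 z 5.7
t 9.15 along 0.0969 F 7.6 lat -0.4 z 5.7
t 9.35 along 0.1009 F 6.8 lat -0.9 z 5.6
t 9.55 along 0.1049 F 7.0 lat -1.5 z 5.8
t 9.75 along 0.1089 F 8.0 lat -0.6 z 6.1
t 9.95 along 0.1129 F 7.4 lat -1.9 z 6.5
```

```bash
i="python3 -m inch"
$i '[[[0.0001,0.002,-0.0001,0,0,0,1],[0.0001,0.004,-0.0002,0,0,0,1]]]' >/dev/null; python3 chk.py 9.5 &&
$i '[[[0,0.002,0,0,0,0,1],[0,0.004,0,0,0,0,1]]]' >/dev/null; python3 chk.py 9.5 &&
$i '[[[0,0.002,0,0,0,0,1],[0,0.004,0,0,0,0,1]]]' >/dev/null; python3 chk.py 9.5 &&
$i '[[[0,0.002,0,0,0,0,1],[0,0.004,0,0,0,0,1]]]' >/dev/null; python3 chk.py 9.5 &&
$i '[[[0,0.002,0,0,0,0,1],[0,0.004,0,0,0,0,1]]]' >/dev/null; python3 chk.py 9.5 &&
$i '[[[0,0.002,0,0,0,0,1],[0,0.004,0,0,0,0,1]]]' >/dev/null; python3 chk.py 9.5 &&
$i '[[[0,0.002,0,0,0,0,1],[0,0.004,0,0,0,0,1]]]' >/dev/null; python3 chk.py 9.5 &&
$i '[[[0,0.002,0,0,0,0,1],[0,0.004,0,0,0,0,1]]]' >/dev/null; python3 chk.py 9.5 &&
$i '[[[0,0.002,0,0,0,0,1],[0,0.004,0,0,0,0,1]]]' >/dev/null; python3 chk.py 9.5 &&
$i '[[[0,0.002,0,0,0,0,1],[0,0.004,0,0,0,0,1]]]' >/dev/null; python3 chk.py 9.5
```

```text
t 10.15 along 0.1169 F 7.7 lat 0.7 z 2.6
t 10.35 along 0.1210 F 8.3 lat 0.5 z 3.4
t 10.55 along 0.1250 F 7.1 lat 0.2 z 3.0
t 10.75 along 0.1289 F 7.2 lat 1.0 z 3.4
t 10.95 along 0.1329 F 6.6 lat 1.4 z 2.3
t 11.15 along 0.1369 F 6.9 lat 0.3 z 2.1
t 11.35 along 0.1409 F 6.6 lat 0.9 z 2.7
t 11.55 along 0.1446 F 9.0 lat 2.0 z 2.6
t 11.75 along 0.1476 F 13.7 lat 1.0 z 1.5
t 11.75 along 0.1476 F 13.7 lat 1.0 z 1.5
```

```bash
i="python3 -m inch"
$i '[[[0,0,0,0,0,0,1],[0,0,0,0,0,0,1]]]' >/dev/null; python3 chk.py 13.9 && $i '[[[0,0.0005,0,0,0,0,1],[0,0.001,0,0,0,0,1],[0,0.001,0,0,0,0,1]]]' >/dev/null; python3 chk.py 14
```

```text
t 11.95 along 0.1477 F 11.2 lat 1.1 z 2.2
t 12.25 along 0.1481 F 14.6 lat 2.1 z 2.1
```

```bash
i="python3 -m inch"
$i '[[[0,0.0005,0,0,0,0,1]]]' >/dev/null; python3 chk.py 16; $i '[[[0,0.0005,0,0,0,0,1]]]' >/dev/null; python3 chk.py 16
```

```text
t 12.35 along 0.1484 F 15.2 lat 1.7 z 2.3
t 12.45 along 0.1487 F 15.7 lat 2.1 z 1.0
```

```bash
i="python3 -m inch"
$i '[[[0,-0.004,0,0,0,0,1],[0,-0.008,0,0,0,0,1],[0,-0.012,0,0,0,0,1],[0,-0.016,0,0,0,0,1],[0,-0.02,0,0,0,0,1],[0,-0.021,0,0,0,0,1],[0,-0.021,0,0,0,0,1],[0,-0.021,0,0,0,0,1]]]' >/dev/null; python3 chk.py 16
```

```text
t 13.25 along 0.1318 F -0.3 lat -1.1 z 4.9
```

```bash
i="python3 -m inch"
$i '[[[0,-0.002,0,0,0,0,1],[0,-0.0033,0,0,0,0,1],[0,-0.0033,0,0,0,0,1]]]' >/dev/null; python3 chk.py 16
```

```text
t 13.55 along 0.1287 F -1.0 lat -0.8 z 6.2
```

```bash
i="python3 -m inch"
$i '[[[0,0,0,0,0,0,-0.2],[0,0,0,0,0,0,-0.2],[0,0,0,0,0,0,-0.2],[0,0,0,0,0,0,-0.2],[0,0,-0.03,0,0,0,-0.2],[0,0,-0.07,0,0,0,-0.2],[0,0,-0.11,0,0,0,-0.2],[0,0,-0.11,0,0,0,-0.2],[0,0,-0.11,0,0,0,-0.2]]]'
python3 - <<'E'
from h import *
for c in ["wrist","top"]:
    s=sensors.get_obs(); im=imaging.camera(c); cv2.imwrite(f"pics/{c}2.png",im)
    for l,z in [("carriage_grip",.076),("plunger_top",.051)]:
        for q in spotter.look_for(l,c)[:1]: print(c,l,round(q["conf"],2),np.round(q["pixel"],1),np.round(at_z(c,q["pixel"],z,s),4))
    hsv=cv2.cvtColor(im,cv2.COLOR_BGR2HSV); m=(((hsv[...,0]<5)|(hsv[...,0]>174))&(hsv[...,1]>190)&(hsv[...,2]>140)).astype(np.uint8)
    n,_,st,ce=cv2.connectedComponentsWithStats(m)
    for k in np.argsort(-st[1:,4])[:2]+1: print(c,st[k],ce[k],at_z(c,ce[k],.051,s))
print(s["position"],s["ee_rot"],s["joint_pos"])
E
```

```text
clock: 14.45
position: [0.4737, -0.107, 0.1863]
ee_rot: [0.012, 1.0, 0.0, 0.001]
ft_force: [0.5, 0.3, -0.7]
grip_width: 0.603
grasp_force: 0.0
wrist carriage_grip 0.77 [324.3 211.3] [ 0.4601 -0.1065  0.076 ]
wrist plunger_top 0.7 [411.2 214.9] [ 0.4718 -0.035   0.051 ]
wrist [402 205  24  22 391] [413.10485934 215.54987212] [ 0.4723687  -0.03336333  0.051     ]
wrist [638 476   2   2   3] [638.66666667 476.33333333] [0.77850718 0.23324576 0.051     ]
top [177 136   4  10  16] [178.1875 139.5   ] [0.74767899 0.23852454 0.051     ]
top [181 130   2   4   6] [181.66666667 131.83333333] [0.76499916 0.23101141 0.051     ]
[ 0.47250611 -0.10689751  0.18457637] [ 1.23653870e-02  9.99922912e-01 -1.09011481e-06 -1.12615345e-03] [-0.39042405  0.0385485   0.53614952  1.90234031 -0.0207339   1.20841241
  1.69885886]
```

View pics/wrist2.png

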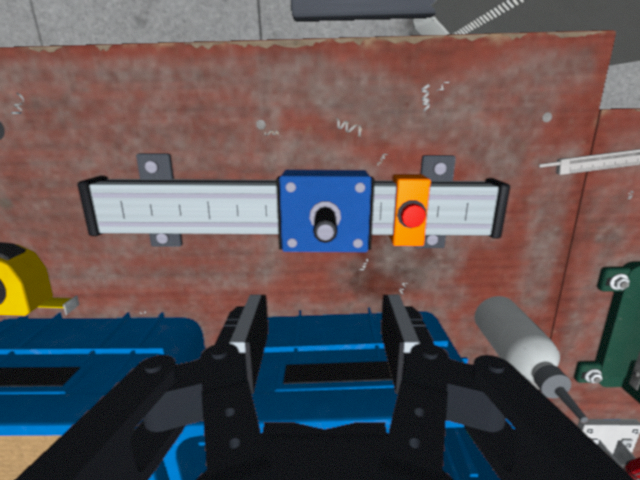

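The wrist view shows the carriage backed off with a clear gap to the rider. The red plunger is at (413,215), which matches the position I get from the geometry.

```bash
i="python3 -m inch"
$i '[[[0.001,0.04,0,0,0,0,1],[0.001,0.0735,0,0,0,0,1],[0.001,0.0735,0,0,0,0,1],[0.001,0.0735,0.03,0,0,0,1],[0.001,0.0735,0.06,0,0,0,1],[0.001,0.0735,0.085,0,0,0,1],[0.001,0.0735,0.1,0,0,0,1],[0.001,0.0735,0.105,0,0,0,1],[0.001,0.0735,0.105,0,0,0,1],[0.001,0.0735,0.105,0,0,0,1]]]' 20
python3 - <<'E'
from h import *
s=sensors.get_obs(); im=imaging.camera("scene"); 
cv2.imwrite("pics/s3.png",cv2.resize(im[130:330,230:450],None,fx=2.9,fy=2.9,interpolation=cv2.INTER_CUBIC))
E
```

```text
clock: 15.75
position: [0.4746, -0.0337, 0.0815]
ee_rot: [0.012, 1.0, 0.0, 0.0]
ft_force: [0.5, -0.3, 0.6]
grip_width: 0.004
grasp_force: 0.0
```

View pics/s3.png

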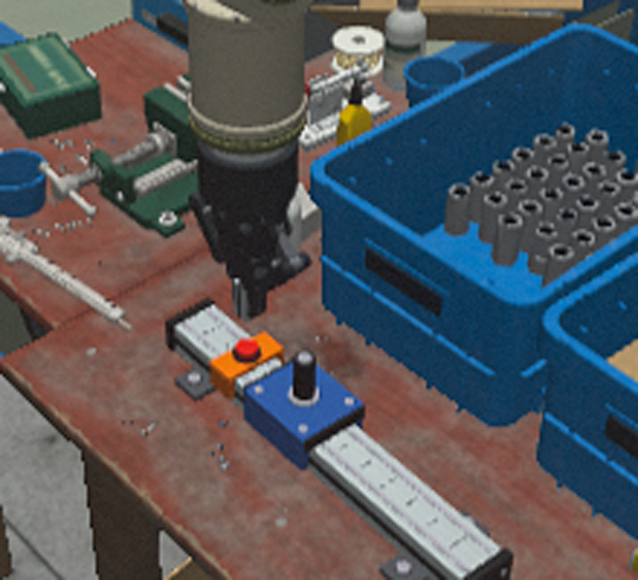

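The closed fingertips (crop 250,315) stand just over the red plunger (246,345).

```bash
i="python3 -m inch"
$i '[[[0,0,0.005,0,0,0,1],[0,0,0.01,0,0,0,1],[0,0,0.012,0,0,0,1],[0,0,0.014,0,0,0,1],[0,0,0.015,0,0,0,1],[0,0,0.016,0,0,0,1]]]'
$i '[[[0,0,0.001,0,0,0,1],[0,0,0.002,0,0,0,1]]]'
$i '[[[0,0,0.001,0,0,0,1],[0,0,0.0015,0,0,0,1]]]'
```

```text
clock: 16.4
position: [0.4741, -0.0335, 0.0648]
ee_rot: [0.012, 1.0, 0.0, 0.0]
ft_force: [-0.4, -0.3, -0.3]
grip_width: 0.003
grasp_force: 0.0
clock: 16.6
position: [0.4742, -0.0335, 0.0629]
ee_rot: [0.012, 1.0, 0.0, 0.0]
ft_force: [-0.4, -0.2, -0.2]
grip_width: 0.002
grasp_force: 0.0
clock: 16.8
position: [0.4741, -0.0335, 0.0613]
ee_rot: [0.012, 1.0, 0.0, -0.0]
ft_force: [0.4, -0.2, 0.1]
grip_width: 0.002
grasp_force: 0.0
```

```bash
python3 - <<'E'
from h import *
a=imaging.camera("scene")[200:290,270:370]; b=imaging.camera("wrist")
cv2.imwrite("pics/s4.png",np.hstack([cv2.resize(a,(500,450),interpolation=cv2.INTER_CUBIC),cv2.resize(b[130:380,240:400],(288,450))]))
E
```

```text
(no output)
```

View pics/s4.png

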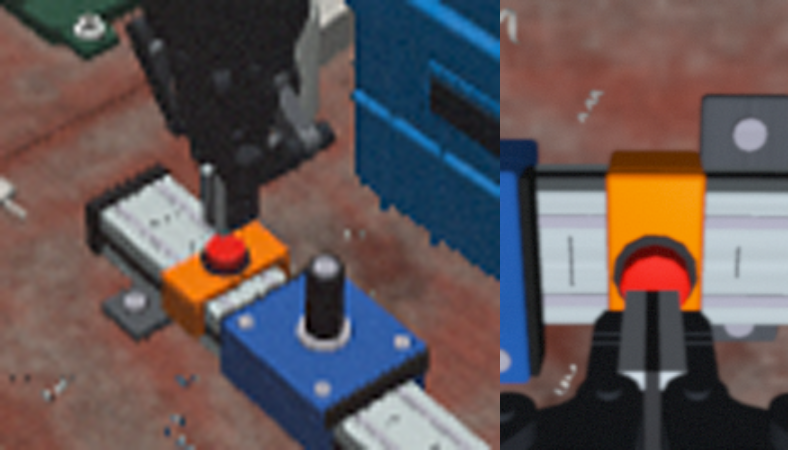

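```bash
python3 - <<'E'
from h import *
c=imaging.calibration("wrist");T=np.linalg.inv(np.array(c["tool_from_camera"]));K=np.array(c["mtx"])
for z in [.0,.010,.014,.017,.02]:
  for x in (-.011,0,.011):
    p=K@(T@[x,0,z,1])[:3]; print(z,x,np.round(p[:2]/p[2],1))
s=sensors.get_obs(); print(s["position"],s["ft_force"])
for z in (.045,.051): print(z,at_z("wrist",(240+(657-500)/1.8,130+248/1.8),z,s))
E
```

```text
0.0 -0.011 [324.4 322.1]
0.0 0 [324.4 301.8]
0.0 0.011 [324.4 280.5]
0.01 -0.011 [324.4 311. ]
0.01 0 [324.4 291.6]
0.01 0.011 [324.4 271.3]
0.014 -0.011 [324.4 306.9]
0.014 0 [324.4 287.8]
0.014 0.011 [324.4 267.9]
0.017 -0.011 [324.4 304. ]
0.017 0 [324.4 285.1]
0.017 0.011 [324.4 265.4]
0.02 -0.011 [324.4 301.1]
0.02 0 [324.4 282.4]
0.02 0.011 [324.4 263. ]
[ 0.47408485 -0.03352005  0.0613077 ] [ 0.85877925  0.25028059 -0.04009181]
0.045 [ 0.46409905 -0.03184178  0.045     ]
0.051 [ 0.46138707 -0.03183549  0.051     ]
```

```bash
python3 - <<'E'
from h import *
c=imaging.calibration("scene");K=np.array(c["mtx"]);R=np.array(c["R"]);t=np.array(c["t"]).ravel()
def pr(X): p=K@(R@np.array(X)+t); p=p[:2]/p[2]; return np.round((p-[270,200])*5)
s=sensors.get_obs();P=np.array(s["position"])
for z in(0,.01,.017): print("tip",z,[pr(P+[dx,0,-z]).tolist() for dx in(-.011,0,.011)])
print("plunger top up",pr([.4735,-.0335,.051]),"down",pr([.4735,-.0335,.045]),"post top",pr([.473,-.107,.092]))
E
```

```text
tip 0 [[210.0, 240.0], [228.0, 230.0], [245.0, 220.0]]
tip 0.01 [[210.0, 256.0], [228.0, 245.0], [245.0, 235.0]]
tip 0.017 [[211.0, 266.0], [228.0, 256.0], [245.0, 246.0]]
plunger top up [227. 246.] down [227. 256.] post top [330. 265.]
```

```bash
cat > chz.py <<'E'
import sys; from h import *
s=sensors.get_obs(); print("t %.2f pos"%s["clock"],np.round(s["position"],4),"F",np.round(s["ft_force"],1)); sys.exit(int(s["ft_force"][2]>float(sys.argv[1])))
E
i="python3 -m inch"
$i '[[[0,0,0.001,0,0,0,1],[0,0,0.002,0,0,0,1],[0,0,0.003,0,0,0,1]]]' >/dev/null; python3 chz.py 1.8 &&
$i '[[[0,0,0.001,0,0,0,1],[0,0,0.002,0,0,0,1]]]' >/dev/null; python3 chz.py 1.8 &&
$i '[[[0,0,0.001,0,0,0,1],[0,0,0.002,0,0,0,1]]]' >/dev/null; python3 chz.py 1.8 &&
$i '[[[0,0,0.001,0,0,0,1],[0,0,0.002,0,0,0,1]]]' >/dev/null; python3 chz.py 1.8 &&
$i '[[[0,0,0.001,0,0,0,1],[0,0,0.002,0,0,0,1]]]' >/dev/null; python3 chz.py 1.8 &&
$i '[[[0,0,0.001,0,0,0,1],[0,0,0.002,0,0,0,1]]]' >/dev/null; python3 chz.py 1.8
```

```text
t 17.20 pos [ 0.4741 -0.0335  0.0583] F [ 0.1  0.2 -0.1]
t 17.40 pos [ 0.4741 -0.0335  0.0563] F [ 1.1  0.5 -0.2]
t 17.60 pos [ 0.4741 -0.0336  0.0543] F [0.4 0.3 0.8]
t 17.80 pos [ 0.4741 -0.0335  0.0523] F [ 0.4 -0.2  0.1]
t 18.00 pos [ 0.4741 -0.0335  0.0503] F [ 0.2 -0.1  0.1]
t 18.20 pos [ 0.4741 -0.0335  0.0483] F [-0.3 -0.2  0.5]
```

```bash
python3 - <<'E'
from h import *
a=imaging.camera("scene")[200:290,270:370]; b=imaging.camera("wrist")
cv2.imwrite("pics/s5.png",np.hstack([cv2.resize(a,(500,450),interpolation=cv2.INTER_CUBIC),cv2.resize(b[130:380,240:400],(288,450))]))
E
```

```text
(no output)
```

View pics/s5.png

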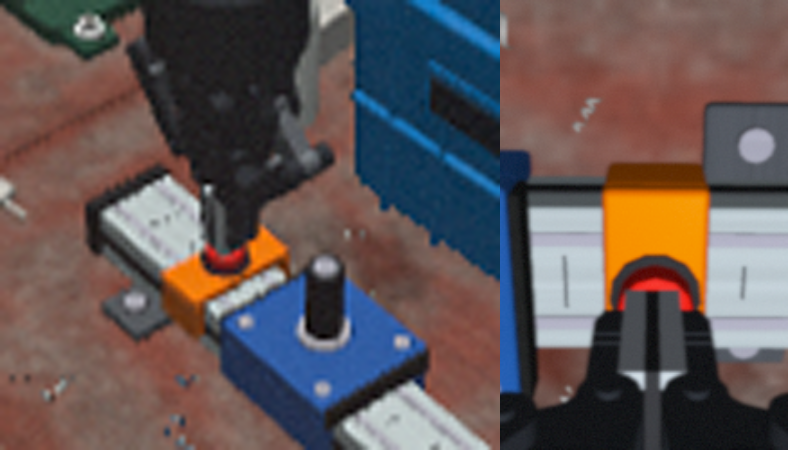

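```bash
i="python3 -m inch"
$i '[[[0.0015,0,0,0,0,0,1],[0.0015,0,0.001,0,0,0,1]]]' >/dev/null; python3 chz.py 1.8 &&
$i '[[[0,0,0.001,0,0,0,1]]]' >/dev/null; python3 chz.py 1.8 &&
$i '[[[0,0,0.001,0,0,0,1]]]' >/dev/null; python3 chz.py 1.8 &&
$i '[[[0,0,0.001,0,0,0,1]]]' >/dev/null; python3 chz.py 1.8 &&
$i '[[[0,0,0.001,0,0,0,1]]]' >/dev/null; python3 chz.py 1.8 &&
$i '[[[0,0,0.001,0,0,0,1]]]' >/dev/null; python3 chz.py 1.8 &&
$i '[[[0,0,0.001,0,0,0,1]]]' >/dev/null; python3 chz.py 1.8 &&
$i '[[[0,0,0.001,0,0,0,1]]]' >/dev/null; python3 chz.py 1.8
```

```text
t 18.50 pos [ 0.4725 -0.0335  0.0474] F [-0.3 -0.1 -0.8]
t 18.60 pos [ 0.4727 -0.0335  0.0465] F [-1.2  0.3  3.2]
t 18.60 pos [ 0.4727 -0.0335  0.0465] F [-1.2  0.3  3.2]
t 18.60 pos [ 0.4727 -0.0335  0.0465] F [-1.2  0.3  3.2]
t 18.60 pos [ 0.4727 -0.0335  0.0465] F [-1.2  0.3  3.2]
t 18.60 pos [ 0.4727 -0.0335  0.0465] F [-1.2  0.3  3.2]
t 18.60 pos [ 0.4727 -0.0335  0.0465] F [-1.2  0.3  3.2]
t 18.60 pos [ 0.4727 -0.0335  0.0465] F [-1.2  0.3  3.2]
```

```bash
i="python3 -m inch"
$i '[[[0,0,0.001,0,0,0,1],[0,0,0.002,0,0,0,1]]]' >/dev/null; python3 chz.py 8 &&
$i '[[[0,0,0.001,0,0,0,1],[0,0,0.002,0,0,0,1]]]' >/dev/null; python3 chz.py 8 &&
$i '[[[0,0,0.001,0,0,0,1]]]' >/dev/null; python3 chz.py 8 &&
$i '[[[0,0,0.001,0,0,0,1]]]' >/dev/null; python3 chz.py 8 &&
$i '[[[0,0,0.001,0,0,0,1]]]' >/dev/null; python3 chz.py 8 &&
$i '[[[0,0,0.001,0,0,0,1]]]' >/dev/null; python3 chz.py 8
```

```text
t 18.80 pos [ 0.4726 -0.0335  0.0444] F [-2.   0.3  2.9]
t 19.00 pos [ 0.4726 -0.0334  0.0423] F [-0.6 -0.3  3.4]
t 19.10 pos [ 0.4726 -0.0335  0.0413] F [-2.   0.1  3.3]
t 19.20 pos [ 0.4729 -0.0334  0.0408] F [-7.2  1.2 21. ]
t 19.20 pos [ 0.4729 -0.0334  0.0408] F [-7.2  1.2 21. ]
t 19.20 pos [ 0.4729 -0.0334  0.0408] F [-7.2  1.2 21. ]
```

```bash
i="python3 -m inch"
$i '[[[0,0,0,0,0,0,1],[0,0,-0.003,0,0,0,1],[0,0,-0.02,0,0,0,1],[0,0,-0.06,0,0,0,1],[0,0,-0.1,0,0,0,1],[0,0,-0.145,0,0,0,1],[0,0,-0.145,0,0,0,1],[0,0,-0.145,0,0,0,1]]]'
python3 - <<'E'
from h import *
s=sensors.get_obs(); b=imaging.camera("wrist"); a=imaging.camera("scene")[200:290,270:370]
cv2.imwrite("pics/s6.png",np.hstack([cv2.resize(a,(400,360),interpolation=cv2.INTER_CUBIC),cv2.resize(b[140:320,140:340],(400,360))]))
hsv=cv2.cvtColor(b,cv2.COLOR_BGR2HSV); m=(((hsv[...,0]<5)|(hsv[...,0]>174))&(hsv[...,1]>190)&(hsv[...,2]>140)).astype(np.uint8)
n,_,st,ce=cv2.connectedComponentsWithStats(m); k=np.argmax(st[1:,4])+1; print(ce[k],at_z("wrist",ce[k],.045,s))
E
```

```text
clock: 20.0
position: [0.4732, -0.0334, 0.1861]
ee_rot: [0.012, 1.0, 0.0, 0.001]
ft_force: [0.0, -0.4, -0.5]
grip_width: 0.001
grasp_force: 0.0
[324.68975069 217.06648199] [ 0.47313269 -0.0328425   0.045     ]
```

View pics/s6.png

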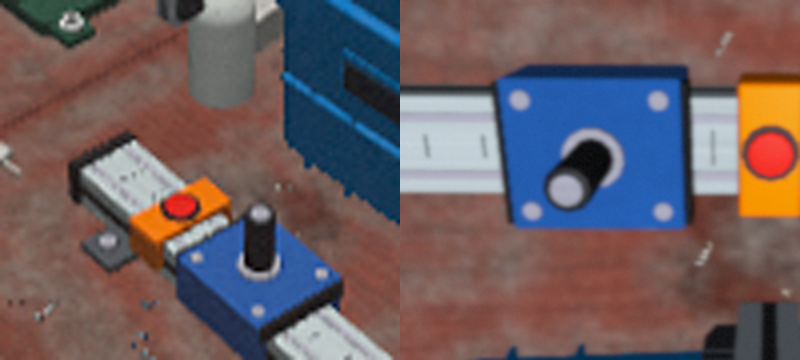

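The plunger now sits low in its ring (scene crop 181,207). The rider hasn't moved, the carriage is about 20 mm back, and the hand is clear.

```bash
python3 -c "
from workcell import order; print(order.hand_in())"
```

```text
the job is handed in; nothing more can be done
None
```

I ran the carriage left to a firm feel, about 8.5 N above the drag, and backed it off 20 mm. I then pressed the plunger fully down onto its stop, let go and handed the job in at about 20 s on the robot's clock, without touching the things round the slide.

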